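Charge the vacuum hold-down

TASK

The carving blank lies on the suction pad of the vacuum hold-down, which has lost its charge. Lifting nothing, push the hold-down's round pump plunger down with the fingertips again and again, letting it spring back up after each stroke, until the thin indicator pin beside it has come fully out. Leave the pin itself alone, do not shove the hold-down about, and leave the blank and the things standing around where they are; finish with the plunger back up.

Things in the scene. Friction and masses are not known exactly. Their poses are not given: they have to be found in the camera images.
- pump: Vacuum hold-down: grey 3 kg casting loose on rubber feet, base 120 (x) x 260 (y) x 17 mm. Origin on the bench under it. At its y = +85 mm a rubber suction pad, 80 mm across, top 40 mm up, with the blank on it; at y = -119 to -1 mm the pump housing, 64 mm wide in x, top 76 mm up. From the housing's top rise the plunger (x = 0, y = -85 mm) and the indicator pin (x = 0, y = -35 mm)
- plunger_top (a point): Centre of the top face of the pump plunger: a round black flat-topped cap 42 mm across and 12 mm thick on a steel stem, top face 112 mm above the bench when up; it slides straight down
- plunger (a joint): Plunger travel in m: 0 up, 0.012 pressed to its stop. Spring return, about 5 N to start it, 10 N at the stop. A ratchet lifts the indicator pin as the plunger comes back up: a full stroke (to the stop and fully up) lifts it two steps of 5 mm, a stroke 6 to 10 mm deep one step, less nothing. The first stroke may gain up to 3 mm more or less, the last may gain one step
- pin_top (a point): Centre of the top of the indicator pin: a bare steel pin, 10 mm across with a 13 mm head, standing in a dark steel collar 50 mm from the plunger towards the pad. Its top is 85 mm above the bench when fully in, 125 mm when fully out
- indicator (a joint): How far the indicator pin is out, in m: 0 fully in, 0.040 fully out (it then rises no further, more strokes do nothing). It starts between 0 and 0.018 and stays where it is between strokes
- blank_mid (a point): Centre of the carving blank, a plain wooden block 60 x 110 x 22 mm lying loose on the suction pad; bystander, leave it
- pad (a point): Centre of the top of the suction pad
- oil_can_mid (a point): A dark oil can with a long thin spout, 68 mm across, 136 mm tall; point on its axis 30 mm above the bench; bystander
- stone_mid (a point): A reddish sharpening stone lying flat, 66 x 236 x 42 mm; its centre; bystander
- glue_pot_mid (a point): A dark round pot, 68 mm across, 66 mm tall; its middle; bystander
- wax_block_mid (a point): A pale block of wax, 40 x 56 x 20 mm; its centre; bystander

How it is judged:
By the outcome, as a careful person would: the job done as asked, in the order asked, and still so for the second after the job is handed in, with the robot touching nothing.
It also fails if it takes over 51 s, if anything falls off the work surface, if the arm or the gripper's body presses on something with over 40 N, if the wrist force passes 120 N, or if a joint passes its speed limit or range.

ROBOT

A 6-joint arm with a two-finger parallel gripper is mounted at the origin on a cart in front of the work surface, level with it; the furniture and walls round the work are solid. World frame = base frame: x ahead of the robot, y to its left, z up, the work surface at z = 0. Lengths are in mm, angles in rad, forces in N, time in s.
With the tool pointing down it reaches from about 350 to 775 mm from the base axis. Payload 7.3 kg.
Tool frame: the origin (TCP) lies at the very end of the fingers, on their centre line; the grasp point (between the pads) lies 19 mm behind it (bot.tcp_to_grasp is the distance from the TCP to the grasp point, in mm); z points along the fingers, y is the direction in which the jaws open and shut (so a half turn about z gives the same grasp; the last joint's range is limited). The gripper opens to 92 mm and grips with 3 to 60 N. Pads are 19 mm wide; open, the fingers measure 130 mm over their backs; the gripper's body (75 mm by 190 mm) begins 47 mm behind the grasp point.
Start: joints at [-0.146, 0.342, 1.524, -0, 1.275, -0.146], TCP at [525.019, 0.019, 226.741] pointing down, gripper open.
Joint ranges: [-2.53, 2.53], [-0.77, 2.02], [0.04, 2.7], [-1, 4.14], [0.28, 2.66], [-3.11, 3.11]. Speed limits (rad/s): [2.57, 2.57, 3.14, 3.14, 3.14, 3.14].

INTERFACE

Orientations are given as [roll, pitch, yaw] about the fixed x, y, z axes, in that order (R = Rz(yaw) Ry(pitch) Rx(roll)).
In Python, from plant import bot gives the robot as it stands. The module is installed in compiled form; this text tells all that it offers.
- The arm moves only by the tool carry_out, never from a script. Its argument "motion" is a list of rows, each a list of 5 numbers: the closure, from 0 (fully open) to 1 (shut), then the shift along the tool's x, y, z in mm, then the turn about the tool's z in degrees. In form: [[claw, dx, dy, dz, spin], ...]. A call has 1 to 10 rows; each row is the pose to reach, as a shift and turn from the pose measured when the call began, along the tool's axes at that moment; what a row does not reach only later rows make up. A row lasts 1/8 s, in which the tool goes at most 62.5 mm and 10.7 degrees, less where a joint would pass 70% of its speed; a pose out of reach is approached as far as the arm can. A call with a gripper value outside its range is refused whole. The fingers move at their own pace and stop on an object; the grip force is fixed at half the most. Time passes only in rows, so rows that repeat a pose let the fingers close. It gives the time, the measured TCP pose, the force and the opening at its end, in the units of the state.
- bot.get_obs(): the state, without advancing time (a new reading comes with each control period).
- bot.capture(name): name is "scene" or "side" or "wrist"; returns a dict with "color" (480x640x3 uint8, red, green, blue), "depth" (480x640 float32, mm along the optical axis (not along the pixel's ray), 0 where there is no reading), "K" (3x3 intrinsics, pixels), "k1" (the pictures are not rectified: a ray, as slopes to the right and down, at radius r is drawn at 1 + k1 r^2 times it, then the intrinsics apply), "camera_from_world" (4x4, takes a point from world to camera coordinates). Camera axes: x right, y down, z forward; pixel columns grow to the right and rows downward; lengths in mm; the calibration is good to about 2 mm. A picture is of the moment at which its call begins.
- bot.close_job(): hands the job in, once; it reports no verdict.
The state is a dict: "time": time; "joint_positions": joint angles; "dq": joint speeds; "tau": joint torques, N m; "tool_pos": TCP position; "tcp_rot": TCP orientation; "contact_force": force on the tool from outside, world axes, zero at the start; "moment": the same for the moment, N m; "grip_width": finger opening in mm.
Only numpy, scipy, OpenCV 4.12 (cv2) and the standard library are available. Lean on these libraries where they do the work, as an engineer would, in place of code of your own. Each camera call takes 0.05 s, during which the arm holds its last target.

## Working session

There is one attempt and no reset: what is moved stays moved. The work goes in short steps, Python scripts to look and compute and a tool call to move; the robot and the scene stay as the last step left them, time stands still between calls to the robot, and variables do not carry over. Pictures are saved under pics/ and viewed, and the job is handed in when it is done.

Besides the shell and the picture viewer there is one more tool, called after "Emit:" in YAML: its name, and indented under it one key for each argument. carry_out: Moves the arm, as the interface text tells. Its arguments: {"type":"object","properties":{"motion":{"type":"array","items":{"type":"array","items":{"type":"number"}}}},"required":["motion"]}

```bash
mkdir -p pics; cat > h.py <<'E'
import numpy as np, cv2
from plant import bot
def cap(n,f):
    c=bot.capture(n); cv2.imwrite(f'pics/{f}.png',c['color'][:,:,::-1]); np.savez(f'pics/{f}.npz',**c); return c
def world(c,u,v,d=None):
    K=c['K'];x=(u-K[0,2])/K[0,0];y=(v-K[1,2])/K[1,1]
    xd,yd=x,y
    for _ in range(20):
        s=1+float(c['k1'])*(x*x+y*y); x,y=xd/s,yd/s
    if d is None: d=np.median(c['depth'][int(v)-1:int(v)+2,int(u)-1:int(u)+2])
    return (np.linalg.inv(c['camera_from_world'])@np.array([x*d,y*d,d,1]))[:3]
E
python3 - <<'E'
from h import *
print(bot.get_obs())
for n in('scene','side','wrist'): cap(n,n+'0')
E
```

```text
{'time': 0.0, 'joint_positions': array([-1.45987169e-01,  3.42693155e-01,  1.52501744e+00, -3.27866069e-05,
        1.27540414e+00, -1.45983567e-01]), 'dq': array([ 0.00067327,  0.00035924, -0.00129923, -0.00144103,  0.00131099,
       -0.00058231]), 'tau': array([ 7.61924657e-04, -4.31245601e+01, -2.44219762e+01,  7.17750052e-02,
        5.59406646e-02, -1.04314388e-04]), 'tool_pos': array([5.24588961e+02, 7.93465749e-02, 2.26060165e+02]), 'tcp_rot': array([-3.14008220e+00, -1.90392400e-04,  1.57080215e+00]), 'contact_force': array([-0.27355235, -0.3737537 , -0.70090232]), 'moment': array([-0.04226703,  0.02087257, -0.00535279]), 'grip_width': 92.01486846619092}
```

View pics/scene0.png

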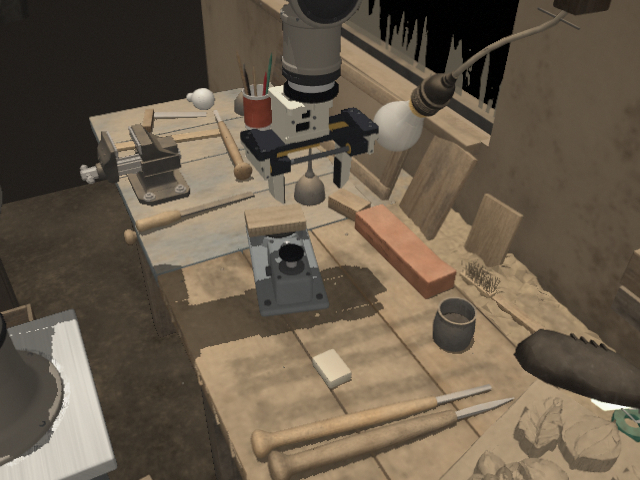

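View pics/side0.png

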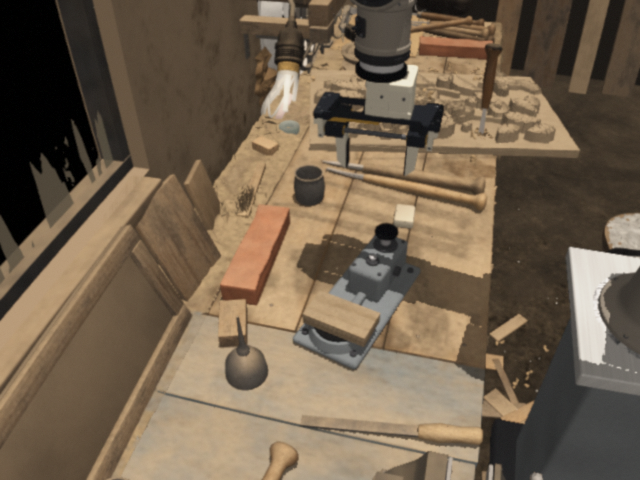

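View pics/wrist0.png

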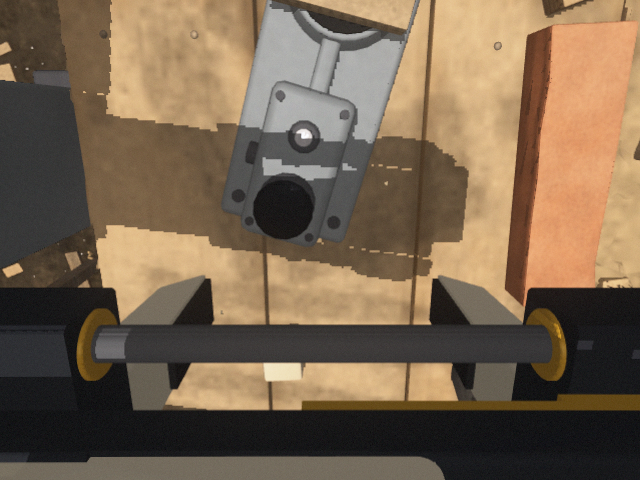

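The wrist view shows the black plunger cap at about (284,207), the pin head at (303,137), the housing and blank above them, and the stone to the right (+x).

```bash
python3 - <<'E'
from h import *
c=np.load('pics/wrist0.npz')
for n,u,v in(('cap',284,207),('capL',258,207),('capR',310,207),('capT',284,182),('capB',284,234),('pin',303,137),('pin2',303,133),('house',275,160),('blank',360,5),('stone',580,150)):
    print(n,world(c,u,v).round(1))
s=np.load('pics/scene0.npz');print('scene cap',world(s,291,252).round(1))
s=np.load('pics/side0.npz');print('side cap',world(s,386,232).round(1))
# plane fit mask
d=c['depth'];pts=np.array([[*world(c,u,v,d[v,u])] for v in range(165,245) for u in range(240,330) if d[v,u]>0])
m=(pts[:,2]>104)&(pts[:,2]<120);p=pts[m];print(m.sum(),p.mean(0),p.min(0),p.max(0))
pts=np.array([[u,v,*world(c,u,v,d[v,u])] for v in range(115,160) for u in range(280,328) if d[v,u]>0])
m=pts[:,4]>79;p=pts[m];print(m.sum(),p.mean(0),p.min(0),p.max(0))
from scipy.spatial.transform import Rotation as R
print(R.from_euler('xyz',bot.get_obs()['tcp_rot']).as_matrix().round(3))
for f,(x0,y0,w,h,k) in {'wrist0':(220,80,160,180,4),'scene0':(230,200,110,120,5),'side0':(340,210,90,90,6)}.items():
    im=cv2.imread(f'pics/{f}.png')[y0:y0+h,x0:x0+w]
    cv2.imwrite(f'pics/{f}_c.png',cv2.resize(im,None,fx=600/max(w,h),fy=600/max(w,h),interpolation=2))
E
```

```text
cap [499.9  14.1 112.9]
capL [482.   13.8 111.9]
capR [517.5  13.9 112.1]
capT [500.1  30.8 110.9]
capB [499.4  -5.  112.9]
pin [512.3  59.2  89.3]
pin2 [512.3  61.9  88.9]
house [490.7  41.9  77. ]
blank [552.4 148.6  62.5]
stone [738.9  46.2  40.2]
scene cap [493.8   5.3 109.9]
side cap [498.1  21.7 113.8]
2777 [499.0671097   12.48267471 112.34485961] [478.18743271  -8.76581895 105.0809059 ] [519.45756309  31.90128194 114.92875446]
817 [304.0244798  136.09424725 512.79338912  59.52412624  83.60651303] [289.         120.         501.69946101  47.98106734  79.00021628] [319.         152.         523.51189763  70.63322512  90.84578001]
[[-0.     1.    -0.001]
 [ 1.     0.     0.   ]
 [ 0.    -0.001 -1.   ]]
```

Emit:
carry_out:
  motion:
    - [1,0,0,0,0]
    - [1,6,-13,20,0]
    - [1,12,-25,50,0]
    - [1,12,-25,80,0]
    - [1,12,-25,92,0]
    - [1,12,-25,95,0]
    - [1,12,-25,95,0]
    - [1,12,-25,95,0]

```text
time: 1.15
tool_pos: [500.2, 12.0, 132.1]
tcp_rot: [3.141, 0.0, 1.571]
contact_force: [0.1, -0.1, 0.4]
grip_width: 16.4
```

```bash
python3 - <<'E'
from h import *
cap('side','side1');cap('scene','scene1')
for f,(x0,y0,w,h) in {'scene1':(210,110,160,210),'side1':(310,100,150,180)}.items():
    im=cv2.imread(f'pics/{f}.png')[y0:y0+h,x0:x0+w]
    cv2.imwrite(f'pics/{f}_c.png',cv2.resize(im,None,fx=600/h,fy=600/h,interpolation=2))
E
```

```text
(no output)
```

View pics/side1_c.png

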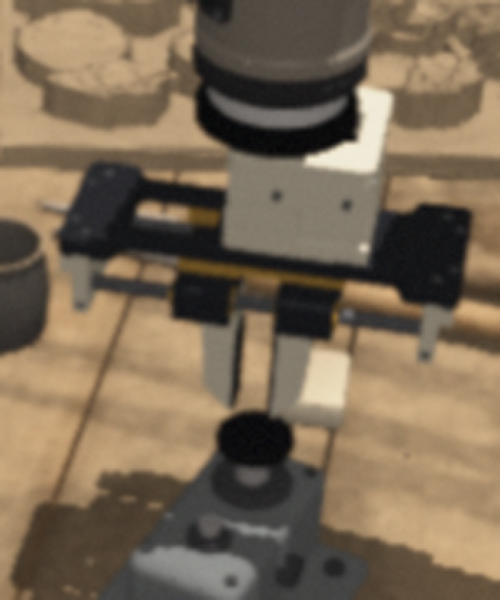

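View pics/scene1_c.png

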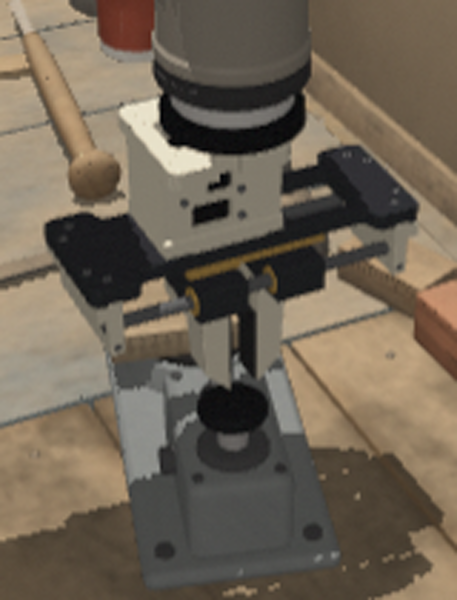

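The nearly shut fingers are centred over the cap in both views. I'll do a first stroke with a slight overdrive.

Emit:
carry_out:
  motion:
    - [1,0,-1,8,0]
    - [1,0,-1,16,0]
    - [1,0,-1,22,0]
    - [1,0,-1,28,0]
    - [1,0,-1,32,0]
    - [1,0,-1,33,0]
    - [1,0,-1,33,0]

```text
time: 2.12
tool_pos: [498.7, 12.0, 100.1]
tcp_rot: [3.141, 0.0, 1.571]
contact_force: [-6.8, 0.4, 16.3]
grip_width: 0.4
```

Emit:
carry_out:
  motion:
    - [1,0,0,2,0]
    - [1,0,0,2,0]

```text
time: 2.38
tool_pos: [498.8, 12.0, 100.1]
tcp_rot: [3.14, 0.001, 1.571]
contact_force: [-8.0, 0.7, 22.4]
grip_width: 0.4
```

The z reading stayed at 100.1 while the force rose, so the plunger is at its stop. Releasing.

Emit:
carry_out:
  motion:
    - [1,0,0,-4,0]
    - [1,0,0,-10,0]
    - [1,0,0,-16,0]
    - [1,0,0,-20,0]
    - [1,0,0,-20,0]

```text
time: 3.0
tool_pos: [498.9, 12.0, 120.1]
tcp_rot: [3.14, 0.001, 1.571]
contact_force: [-0.5, -0.4, -0.1]
grip_width: 0.7
```

```bash
python3 - <<'E'
from h import *
cap('side','side2');cap('wrist','wrist2')
im=cv2.imread('pics/side2.png')[200:380,280:440]
cv2.imwrite('pics/side2_c.png',cv2.resize(im,None,fx=600/180,fy=600/180,interpolation=2))
E
```

```text
(no output)
```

View pics/side2_c.png

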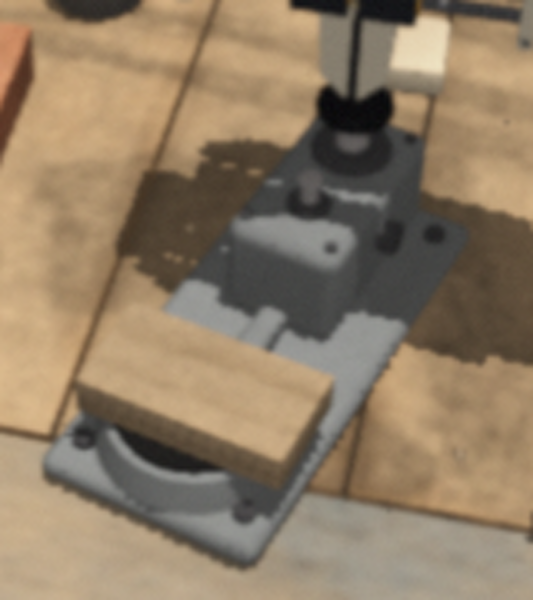

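View pics/wrist2.png

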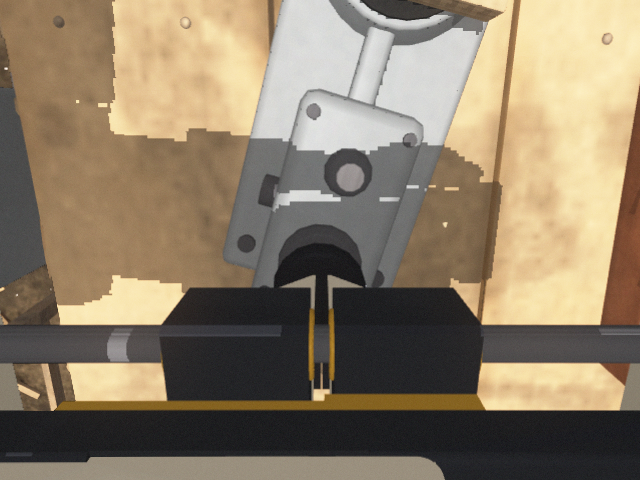

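The side view shows that the pin has risen and the cap is back up. In the wrist view the pin head is at about (350,178) and nothing else has moved. I'll measure the pin height.

```bash
cat >> h.py <<'E'
def pinz(c,u,v,r=4):
    a=np.array([world(c,i,j,c['depth'][j,i]) for j in range(v-r,v+r+1) for i in range(u-r,u+r+1) if c['depth'][j,i]>0]); return np.median(a,0).round(1)
E
python3 - <<'E'
from h import *
c=np.load('pics/wrist2.npz'); print(pinz(c,350,178), pinz(c,330,220), pinz(c,320,268))
c=np.load('pics/wrist0.npz'); print(pinz(c,303,134), pinz(c,275,160))
E
```

```text
[512.1  58.9  95.6] [503.8  34.7  76.8] [498.7  22.5 112.8]
[512.3  61.2  88.8] [490.7  41.8  76.8]
```

The pin top is at about 95.6 mm, up roughly 7 mm, and the casting is unmoved. About three more strokes are needed.

Emit:
carry_out:
  motion:
    - [1,0,0,8,0]
    - [1,0,0,15,0]
    - [1,0,0,21,0]
    - [1,0,0,22,0]
    - [1,0,0,22,0]
    - [1,0,0,15,0]
    - [1,0,0,8,0]
    - [1,0,0,1,0]
    - [1,0,0,0,0]
    - [1,0,0,0,0]

```text
time: 4.35
tool_pos: [498.4, 12.1, 119.5]
tcp_rot: [3.141, 0.0, 1.571]
contact_force: [0.4, -0.2, -0.5]
grip_width: 0.6
```

Emit:
carry_out:
  motion:
    - [1,0,0,8,0]
    - [1,0,0,15,0]
    - [1,0,0,21,0]
    - [1,0,0,22,0]
    - [1,0,0,22,0]
    - [1,0,0,15,0]
    - [1,0,0,8,0]
    - [1,0,0,1,0]
    - [1,0,0,0,0]
    - [1,0,0,0,0]

```text
time: 5.6
tool_pos: [498.1, 12.1, 119.1]
tcp_rot: [-3.141, 0.0, 1.571]
contact_force: [0.3, 0.3, -0.7]
grip_width: 0.2
```

```bash
python3 - <<'E'
from h import *
c=cap('wrist','wrist3'); print(bot.get_obs()['contact_force'])
for uv in((350,178),(352,180),(355,184),(320,268)):print(pinz(c,*uv,r=2))
E
```

```text
[ 0.18293427  0.48587293 -0.31753921]
[510.   62.1 115.5]
[510.8  61.3 115.5]
[512.1  59.7 115.4]
[498.1  23.  112.9]
```

View pics/wrist3.png

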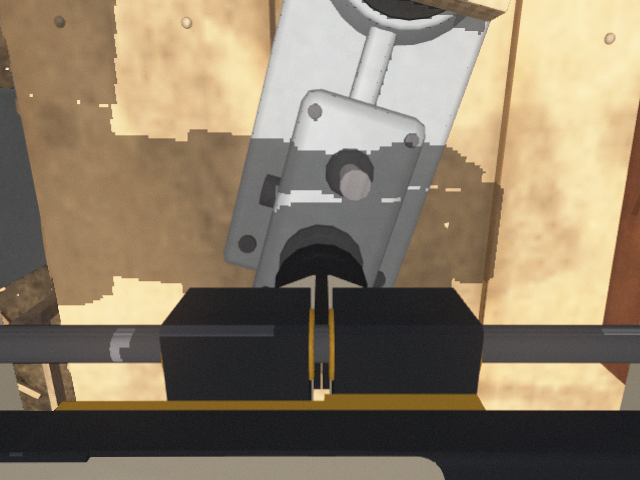

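The pin head, now at (355,184), is at 115.5 mm, so each stroke gained exactly 10 mm. One more stroke should finish it, and I'll add a spare one.

Emit:
carry_out:
  motion:
    - [1,0,0,8,0]
    - [1,0,0,15,0]
    - [1,0,0,20,0]
    - [1,0,0,21,0]
    - [1,0,0,21,0]
    - [1,0,0,15,0]
    - [1,0,0,8,0]
    - [1,0,0,1,0]
    - [1,0,0,0,0]
    - [1,0,0,0,0]

```text
time: 6.9
tool_pos: [497.8, 12.1, 118.8]
tcp_rot: [-3.14, 0.0, 1.571]
contact_force: [-0.3, 0.8, -0.0]
grip_width: 0.3
```

Emit:
carry_out:
  motion:
    - [1,0,0,8,0]
    - [1,0,0,15,0]
    - [1,0,0,20,0]
    - [1,0,0,21,0]
    - [1,0,0,21,0]
    - [1,0,0,15,0]
    - [1,0,0,8,0]
    - [1,0,0,1,0]
    - [1,0,0,0,0]
    - [1,0,0,0,0]

```text
time: 8.15
tool_pos: [497.5, 12.2, 118.3]
tcp_rot: [-3.139, 0.0, 1.571]
contact_force: [0.5, 0.5, -0.5]
grip_width: 0.6
```

```bash
python3 - <<'E'
from h import *
c=cap('wrist','wrist4')
for uv in((355,184),(357,187),(359,190),(320,268)):print(pinz(c,*uv,r=2))
E
```

```text
[510.4  61.6 125.8]
[511.3  60.5 125.7]
[512.1  59.3 125.5]
[497.4  23.1 112.6]
```

View pics/wrist4.png

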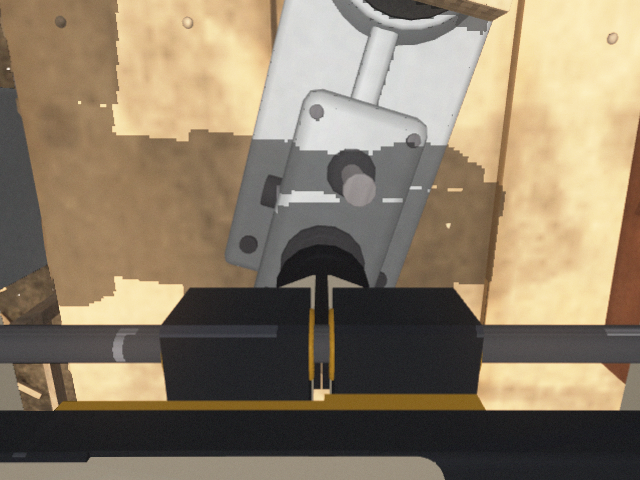

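The pin head, now at (359,189), is at about 125.6 mm, which is fully out, and the cap is up at 112.6. Retreating upward.

Emit:
carry_out:
  motion:
    - [1,0,0,-20,0]
    - [1,0,0,-50,0]
    - [1,0,0,-80,0]
    - [1,0,0,-100,0]
    - [1,0,0,-100,0]
    - [1,0,0,-100,0]

```text
time: 8.95
tool_pos: [497.1, 12.3, 217.1]
tcp_rot: [-3.137, -0.0, 1.571]
contact_force: [0.2, 0.4, 0.3]
grip_width: 0.4
```

```bash
python3 - <<'E'
from h import *
c=cap('side','side5');cap('scene','scene5')
a=cv2.imread('pics/side5.png');b=cv2.imread('pics/side0.png')
cv2.imwrite('pics/cmp.png',np.hstack([cv2.resize(x[200:400,200:440],None,fx=1.66,fy=1.66) for x in (b,a)]))
E
```

```text
(no output)
```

View pics/cmp.png

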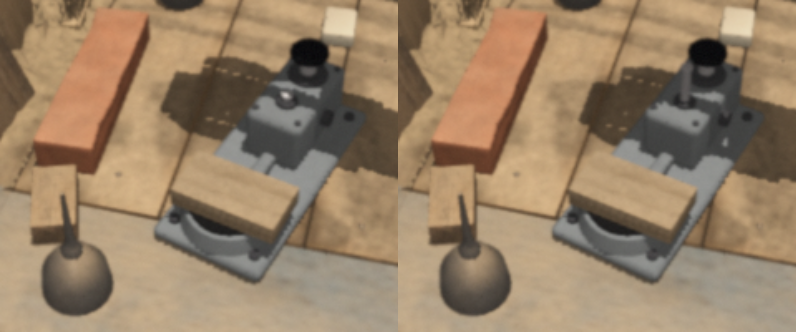

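The before/after comparison shows everything in the same place, with the pin raised and the cap up. Handing in.

```bash
python3 -c "
from plant import bot; print(bot.close_job())"
```

```text
the job is handed in; nothing more can be done
None
```

I pushed the plunger down to its stop five times with the closed fingertips, the last one as a spare, and let it spring back up each time. I then raised the arm clear and handed the job in at about 9 s of the 51 s allowed.

- **Pin:** its top measured about 89 mm at the start, then 95.6, 115.5 and finally 125.6 mm. Fully out is 125 mm. I did not measure it between the fourth and fifth strokes.
- **Plunger:** the cap is back up at about 112.6 mm.
- **Pressing force:** about 22 N on the first stroke; I did not read it at the bottom of the later ones.
- **Surroundings:** the before and after side pictures show no visible movement of the hold-down, blank, stone, oil can or wax block. The glue pot was only partly in that crop.

No check failed or disagreed.

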